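# Break the seal of a dry-storage box and hold its lid ajar

## Task

Open the dry-storage box so that it can breathe: first swing the white dust hood up by its bar and over until it leans on its stop, setting it down there gently without letting it slam, and leave it open. Then take the black handle of the steel lid underneath, break the lid free from its sticky seal without letting it fly wide open, and finish while still holding the lid by its handle, still, with a gap of about 15 mm at its front edge. Do not disturb the cup, the small box and the bottle standing beside it.

Things in the scene. Friction and masses are not known exactly. Their poses are not given: they have to be found in the camera images.
- dry_box: fixed grey storage box, 120 (x) x 130 (y) x 55 mm high; origin at the centre of its underside; its x axis points from its front to its back, where the hinges are, z up. It stands at a different place and yaw each time, front roughly towards the robot. The closed dust hood covers its top up to 109 mm above the worktop.
- hood (a joint): angle of the white dust hood (rad): 0 closed, growing as its front swings up and over to the back, 1.8 on its stop, leaning back. The hood (0.25 kg) is a thin shell 130 long x 138 wide x 52 mm high, open below and behind. Let go below about 1.1 rad it falls shut, beyond that it falls backward onto its stop, where it stays by itself.
- hood_hinge (a point): mid point of the hood's hinge line, at the back of the box: in the box's frame 65 mm behind the centre and 57 mm up; the hinge line runs along the box's y axis
- hood_bar (a point): middle of the hood's grip bar: round steel bar, 10 mm diameter, 70 mm long, parallel to the hinge line, its axis 36 mm in front of the hood's front wall. Hood closed: 101 mm in front of the box's centre and 79 mm up in the box's frame; it turns with the hood about hood_hinge (166 mm in front of and 22 mm above it when closed).
- lid (a joint): angle of the steel inner lid (rad): 0 closed, growing as its front rises, up to 0.38. A 6 mm plate 114 mm from hinge to front edge: gap = 114 mm x angle (15 mm = 0.13 rad). The seal hardly gives until about 15 to 20 N upward at the handle (weight included); then its pull fades and is gone at 0.06 rad; 4 to 10 N are left to carry. Let go, the lid falls shut and seals again.
- lid_hinge (a point): mid point of the lid's hinge line, at the back of the box: in the box's frame 56 mm behind the centre and 57 mm up, parallel to the box's y axis
- lid_front_edge (a point): middle of the lid's front edge, at its underside, 114 mm in front of lid_hinge when closed
- lid_handle (a point): centre of the black bridge handle on the lid, under the hood until that is open: grip bar 56 mm long along the box's x (front to back), 12 wide, 12 high, on two feet 44 mm apart, 22 mm free below the bar. Lid closed: the point is 80 mm in front of and 34 mm above lid_hinge, so 24 mm in front of the box's centre, 91 mm above the worktop. It turns with the lid about lid_hinge.
- specimen_cup: bystander: specimen cup with a screw lid, 64 x 64 x 72 mm, standing loose to the left of the box; origin at the centre of its underside
- cover_glass_box: bystander: small closed box, 34 x 34 x 18 mm, loose to the right of the box; origin at the centre of its underside
- oil_bottle: bystander: small bottle, 29 x 30 x 58 mm, loose to the right of the box, further back; origin at the centre of its underside
There are look-alikes about, which are no part of the job. What is shaped like the dry_box but red is not meant.

How it is judged:
By the outcome, as a careful person would: the job done as asked, in the order asked, and still so for the second after the job is handed in, while the arm keeps its last pose, push and grip.
It also fails if it takes over 58 s, if anything falls off the work surface, if the arm or the gripper's body presses on something with over 40 N, if the wrist force passes 120 N, or if a joint passes its speed limit or range.

## Robot

A 7-joint arm with a two-finger parallel gripper is mounted at the origin on a cart in front of the work surface, level with it; the furniture and walls round the work are solid. World frame = base frame: x ahead of the robot, y to its left, z up, the work surface at z = 0. Lengths are in m, angles in degrees, forces in N, time in s.
With the tool pointing down it reaches from about 0.425 to 0.875 m from the base axis. Payload 4.7 kg.
Tool frame: the origin (TCP) lies at the very end of the fingers, on their centre line; the grasp point (between the pads) lies 19 mm behind it; z points along the fingers, y is the line along which they close (so a half turn about z gives the same grasp; the last joint's range is limited). The gripper opens to 87 mm and grips with 3 to 60 N. Pads are 19 mm wide; open, the fingers measure 117 mm over their backs; the gripper's body (75 mm by 190 mm) begins 51 mm behind the grasp point.
Start: joints at [-63.478, 18.392, -4.016, 83.108, 1.295, 78.541, -3.26], TCP at [0.282, 0.586, 0.223] pointing down, gripper open.
Joint ranges: [-163.93, 163.93], [-17.29, 119.83], [-79.2, 71.16], [3.27, 140.29], [-89.18, 269.18], [5.43, 117.66], [-154.24, 154.24]. Speed limits (degrees/s): [147.25, 147.25, 180, 180, 180, 180, 180].

## Interface

Orientations are given as [roll, pitch, yaw] about the fixed x, y, z axes, in that order (R = Rz(yaw) Ry(pitch) Rx(roll)).
In Python, from cell import get_obs, eyes, env gives the robot as it stands.
- The arm moves only by the tool servo_tool, never from a script. Its argument "series" is a list that holds one entry, the list of rows, each a list of 7 numbers: the shift along the tool's x, y, z in units of 300 mm (1.0 is 300 mm), then the turn, a rotation vector about the tool's x, y, z in units of pi rad (1.0 is pi rad), then the opening, from 0 (shut) to 1 (fully open). In form: [[[tx, ty, tz, wx, wy, wz, gripper], ...]]. A call has 1 to 12 rows; each row is the pose to reach, as a shift and turn from the pose commanded when the call began, along the tool's axes at that moment, turning the shorter way round; what a row does not reach only later rows make up. A row lasts 1/12 s, in which the tool goes at most 41.7 mm and 7.16 degrees, less where a joint would pass 70% of its speed; a pose out of reach is approached as far as the arm can. A call with a number of a shift or a turn outside -1 to 1 is refused whole. A call with a gripper value outside its range is refused whole. The fingers move at their own pace and stop on an object; "grip_force" is the grip in N (left out, the last holds). Time passes only in rows, so rows that repeat a pose let the fingers close. It gives the time, the measured TCP pose, the force, the opening and the grip force at its end, in the units of the state.
- get_obs(): the state, without advancing time (a new reading comes with each control period).
- eyes.read_camera(name): name is "scene" or "top"; returns a dict with "frame" (384x512x3 uint8, red, green, blue), "depth" (384x512 float32, m along the optical axis (not along the pixel's ray), 0 where there is no reading), "fx", "fy", "cx", "cy" (pixels), "origin" and "rotation" of the camera in the world. Camera axes: x right, y down, z forward; pixel columns grow to the right and rows downward; lengths in m; the calibration is good to about 2 mm. A picture is of the moment at which its call begins.
- env.sign_off(): hands the job in; it is judged then, once.
The state is a dict: "time_s": time; "qpos": joint angles; "joint_velocities": joint speeds; "effort": joint torques, N m; "tool_pos": TCP position; "tool_rot": TCP orientation; "force": force on the tool from outside, world axes, zero at the start; "wrist_torque": the same for the moment, N m; "grip_width": finger opening in m; "grasp_force": force on a finger pad.
Only numpy, scipy, OpenCV 4.12 (cv2) and the standard library are available. Lean on these libraries where they do the work, as an engineer would, in place of code of your own. Each camera call takes 0.05 s, during which the arm holds its last target. There are 200 camera calls.

## Working session

There is one attempt and no reset: what is moved stays moved. The work goes in short steps, Python scripts to look and compute and a tool call to move; the robot and the scene stay as the last step left them, time stands still between calls to the robot, and variables do not carry over. Pictures are saved under pics/ and viewed, at most 10 in all, crops included, and the job is handed in when it is done.

Besides the shell and the picture viewer there is one more tool, called after "Call:" as a command line: name --argument value ..., lists and objects as JSON in quotes. servo_tool: Moves the arm, as the interface text tells. Shifts and turns lie within -1 to 1; 1 stands for 300 mm of shift or pi rad of turn. Its arguments: {"type":"object","properties":{"series":{"type":"array"},"grip_force":{"type":"number"}},"required":["series"]}

```bash
ls; mkdir -p pics; python3 - <<'E'
from cell import get_obs, eyes, env
import cv2,numpy as np
o=get_obs();print(o)
ims=[]
for n in("scene","top"):
    c=eyes.read_camera(n);np.savez(f"{n}0.npz",**c);print(n,c["fx"],c["cx"],c["cy"],c["origin"],c["rotation"])
    cv2.imwrite(f"pics/{n}0.png",c["frame"][:,:,::-1])
E
```

```text
pics
{'time_s': 0.0, 'qpos': array([-63.48055902,  18.43848011,  -4.01619317,  83.17392552,
         1.29597703,  78.54083539,  -3.26031309]), 'joint_velocities': array([-0.1144939 , -0.02247325,  0.02169984,  0.03515842,  0.00254403,
       -0.0003277 ,  0.08363072]), 'effort': array([-2.26931897e-04, -4.91287100e+01, -4.03897623e-01, -3.12541795e+01,
       -6.39431085e-02,  4.36732150e-02,  1.88037820e-04]), 'tool_pos': array([0.28180456, 0.58512918, 0.22147673]), 'tool_rot': array([-1.79892058e+02,  6.47008759e-03,  1.54290803e+02]), 'force': array([-0.08281323, -0.18883991, -0.20694683]), 'wrist_torque': array([0.00805683, 0.00707152, 0.00572936]), 'grasp_force': 0.0, 'grip_width': 0.087141167977849}
scene 416.73185971009 252.91031523336625 191.64922381262778 [ 0.00207603 -0.34507747  0.81063253] [-136.00291235    0.94038814  -59.9474373 ]
top 413.3543213263917 258.2717714931363 193.14920244804378 [0.39210784 0.00863064 1.2859048 ] [-170.22632655    0.99849897  -90.94622502]
```

View pics/scene0.png

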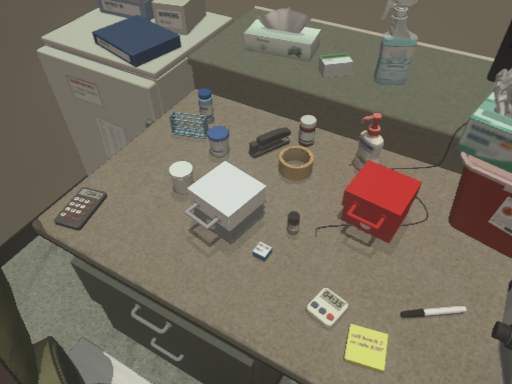

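View pics/top0.png

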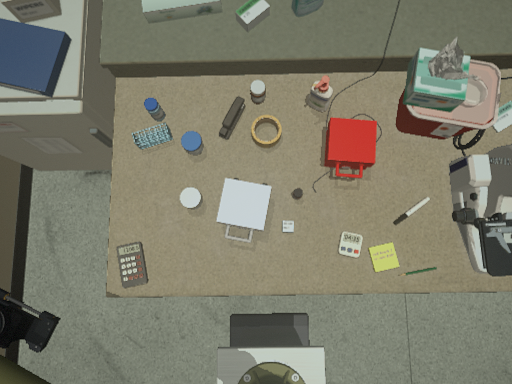

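White hood box: scene (227,195), top (244,205). The look-alikes are the red box at scene (380,200), top (352,143), and the blue-capped jars at top (192,142) and (152,105). The white-lidded cup is at top (190,198), the small box at (288,226) and the dark bottle at (297,193). I choose the white and grey box with the bar at top (239,238).

```bash
cat > h.py <<'E'
import numpy as np,cv2
from scipy.spatial.transform import Rotation as R
def rot(c): return R.from_euler("xyz",c["rotation"],degrees=True).as_matrix()
def cast(c,uv,z):
    uv=np.atleast_2d(uv).astype(float)
    d=np.c_[(uv[:,0]-c["cx"])/c["fx"],(uv[:,1]-c["cy"])/c["fy"],np.ones(len(uv))]@rot(c).T
    o=np.array(c["origin"]);return o+d*((z-o[2])/d[:,2])[:,None]
def cloud(c):
    v,u=np.mgrid[:384,:512];D=c["depth"]
    P=np.stack([(u-c["cx"])/c["fx"]*D,(v-c["cy"])/c["fy"]*D,D],-1)@rot(c).T+np.array(c["origin"])
    P[D==0]=np.nan;return P
E
python3 - <<'E'
from h import *
for n,win in(("top",(205,165,285,250)),("scene",(180,150,275,245))):
    c=np.load(n+"0.npz");P=cloud(c);f=c["frame"].astype(int)
    x0,y0,x1,y1=win;m=np.zeros(f.shape[:2],np.uint8)
    W=np.s_[y0:y1,x0:x1];m[W]=((abs(P[W][...,2]-.109)<.008))*255
    q=P[m>0];print(n,len(q),np.median(q[:,2]))
    r=cv2.minAreaRect((q[:,:2]*1000).astype(np.float32));print(r)
    # colour mask version
    w=np.zeros_like(m);w[W]=((f[W].min(-1)>165)&(f[W].max(-1)-f[W].min(-1)<30))*255
    cs,_=cv2.findContours(w,cv2.RETR_EXTERNAL,cv2.CHAIN_APPROX_NONE);k=max(cs,key=cv2.contourArea)[:,0]
    print(cv2.contourArea(k),cv2.minAreaRect((cast(c,k,.109)[:,:2]*1000).astype(np.float32)))
    b=np.zeros_like(m);b[W]=(abs(P[W][...,2]-.082)<.008)*255
    q=P[b>0];print("z~.08",len(q),np.median(q,0) if len(q) else 0)
c=np.load("top0.npz")
print(cast(c,[239,239],.079),cast(c,[190,198],.072),cast(c,[288,226],.018),cast(c,[297,193],.058))
cv2.imwrite("pics/crop.png",cv2.resize(np.hstack([np.load("scene0.npz")["frame"][150:260,160:310],c["frame"][160:270,175:325]])[:,:,::-1],None,fx=2.6,fy=2.6,interpolation=2))
E
```

```text
top 2133 0.10823097068521603
((565.822998046875, 68.08297729492188), (138.17489624023438, 130.51071166992188), 78.32012176513672)
2046.5 ((566.5764770507812, 68.2266616821289), (137.2412567138672, 131.1063690185547), 78.25798034667969)
z~.08 191 [0.47484456 0.08729898 0.08221672]
scene 2441 0.10966662097205071
((565.9466552734375, 68.27484130859375), (140.67759704589844, 131.88479614257812), 78.21810913085938)
2190.0 ((566.6509399414062, 67.86000061035156), (138.2767791748047, 129.6649169921875), 78.22535705566406)
z~.08 593 [0.49934936 0.05767564 0.08304931]
[[0.46607679 0.08454441 0.079     ]] [[0.59085745 0.23022845 0.072     ]] [[ 0.50687461 -0.06236989  0.018     ]] [[ 0.60215989 -0.09004007  0.058     ]]
```

View pics/crop.png

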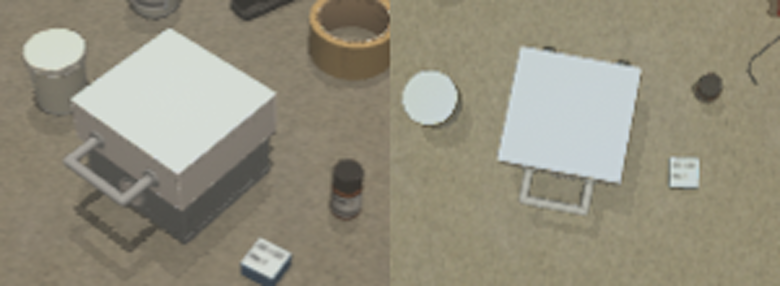

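The crop shows the white hood with its bar facing the robot and a grey box below it. The small box and bottle are on the right and the cup is on the left. Box centre ≈ (0.566, 0.068), yaw ≈ -11.75°. The measured rectangle, 138 x 131 at 0.109, matches the description.

```bash
cat >> h.py <<'E'
B=np.array([.566,.068,0]);YAW=-11.75
RB=R.from_euler("z",YAW,degrees=True)
def box(p): return B+RB.apply(p)
def rows(pos,rpy,base=None):
    """tool-frame shift/turn in move units from the present pose (or base=(pos,rpy)) to world pose"""
    if base is None:
        from cell import get_obs
        o=get_obs();base=(o["tool_pos"],o["tool_rot"])
    R0=R.from_euler("xyz",base[1],degrees=True);R1=R.from_euler("xyz",rpy,degrees=True)
    return np.round(np.r_[R0.inv().apply(np.array(pos)-base[0])/.3,(R0.inv()*R1).as_rotvec()/np.pi],4)
E
python3 - <<'E'
from h import *
p=box([-.101,0,.20]);print(p)
a=get=rows((p+[.3,.5,.2215])/2*0+[.375,.337,.21],[180,0,116]);print(a)
print(rows(p,[180,0,78.25]))
E
```

```text
[0.46711641 0.08856782 0.2       ]
[-6.387e-01 -6.105e-01  3.960e-02 -5.000e-04  2.000e-04  2.127e-01]
[-1.2746e+00 -1.2233e+00  7.4100e-02 -5.0000e-04  4.0000e-04  4.2240e-01]
```

Call:
servo_tool --series '[[[-0.639,-0.61,0.04,0,0,0.213,1],[-0.639,-0.61,0.04,0,0,0.213,0.6],[-0.639,-0.61,0.04,0,0,0.213,0.4],[-0.639,-0.61,0.04,0,0,0.213,0.36],[-0.639,-0.61,0.04,0,0,0.213,0.36],[-0.639,-0.61,0.04,0,0,0.213,0.36],[-0.639,-0.61,0.04,0,0,0.213,0.36],[-0.639,-0.61,0.04,0,0,0.213,0.36],[-0.639,-0.61,0.04,0,0,0.213,0.36]]]' --grip_force 10

```text
time_s: 0.85
tool_pos: [0.3756, 0.3369, 0.2105]
tool_rot: [-180.0, -0.0, 115.8]
force: [-0.8, 0.1, 0.6]
grip_width: 0.042
grasp_force: 0.0
```

```bash
python3 - <<'E'
from h import *
print(rows(box([-.101,0,.18]),[180,0,78.25]))
E
```

```text
[-8.782e-01 -8.590e-02  1.012e-01 -1.000e-04 -2.000e-04  2.088e-01]
```

Call:
servo_tool --series '[[[-0.878,-0.086,0.1,0,0,0.209,0.34],[-0.878,-0.086,0.1,0,0,0.209,0.34],[-0.878,-0.086,0.1,0,0,0.209,0.34],[-0.878,-0.086,0.1,0,0,0.209,0.34],[-0.878,-0.086,0.1,0,0,0.209,0.34],[-0.878,-0.086,0.1,0,0,0.209,0.34],[-0.878,-0.086,0.1,0,0,0.209,0.34],[-0.878,-0.086,0.1,0,0,0.209,0.34],[-0.878,-0.086,0.1,0,0,0.209,0.34]]]'

```text
time_s: 1.6
tool_pos: [0.4675, 0.0906, 0.1804]
tool_rot: [-180.0, -0.0, 78.4]
force: [0.5, 0.3, 0.6]
grip_width: 0.0297
grasp_force: 0.0
```

```bash
python3 - <<'E'
from h import *
from cell import eyes,get_obs
o=get_obs();print(o["tool_pos"],o["tool_rot"],o["grip_width"],o["qpos"])
print(rows(box([-.101,0,.062]),[180,0,78.25]))
c=eyes.read_camera("scene");P=cloud(c)
q=RB.inv().apply(P.reshape(-1,3)-B)
s=q[(q[:,2]>.070)&(q[:,2]<.09)&(q[:,0]<-.09)&(q[:,0]>-.115)&(abs(q[:,1])<.05)]
print(len(s),s.min(0),s.max(0),np.median(s,0))
cv2.imwrite("pics/c1.png",cv2.resize(c["frame"][110:270,120:330][:,:,::-1],None,fx=3,fy=3,interpolation=2))
E
```

```text
[0.4674947  0.09060576 0.18036471] [-1.79967900e+02 -2.00211950e-02  7.83505169e+01] 0.02972358084215017 [-36.94658502  -2.04333768  22.47007295 110.97934021   0.79218295
  70.93067277 -26.39795519]
[-7.000e-03  4.000e-04  3.945e-01 -2.000e-04 -1.000e-04  6.000e-04]
151 [-0.10685069 -0.03974182  0.07735187] [-0.09004594  0.03914231  0.08825501] [-0.1015872  -0.00227326  0.08355239]
```

View pics/c1.png

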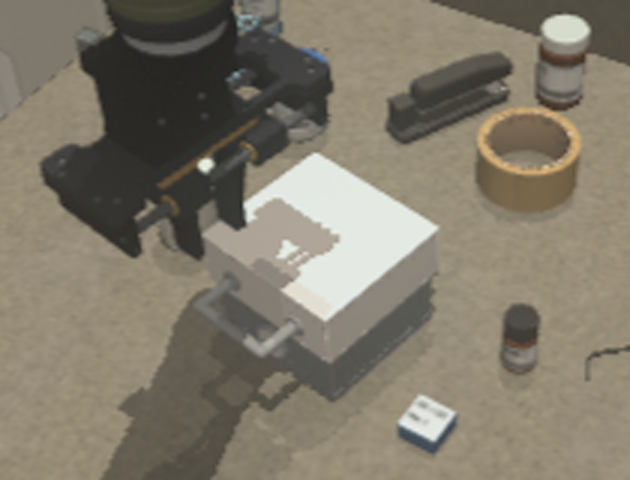

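The gripper (pads at about crop (220,215)) stands over the bar at crop (240,325), and the bar's depth points agree with the computed place. I'll go down and close.

Call:
servo_tool --series '[[[-0.007,0,0.1,0,0,0,0.34],[-0.007,0,0.2,0,0,0,0.34],[-0.007,0,0.27,0,0,0,0.34],[-0.007,0,0.32,0,0,0,0.34],[-0.007,0,0.36,0,0,0,0.34],[-0.007,0,0.39,0,0,0,0.34],[-0.007,0,0.393,0,0,0,0.34],[-0.007,0,0.393,0,0,0,0.34],[-0.007,0,0.393,0,0,0,0],[-0.007,0,0.393,0,0,0,0],[-0.007,0,0.393,0,0,0,0],[-0.007,0,0.393,0,0,0,0]]]' --grip_force 12

```text
time_s: 2.65
tool_pos: [0.4675, 0.0876, 0.0633]
tool_rot: [179.9, -0.1, 78.3]
force: [2.6, -0.4, -0.3]
grip_width: 0.0103
grasp_force: 3.3
```

```bash
python3 - <<'E'
from h import *
r=np.hypot(.166,.022);a=np.arctan2(.022,.166)
f=lambda t:np.array([-r*np.cos(t+a),-r*np.sin(t+a)])/.3
for t0,t1,n in((0,.5,12),(.5,1.1,12),(1.1,1.5,12),(1.5,1.8,12),(1.8,1.86,4)):
    print(t0,[[0,*np.round(f(t)-f(t0),3).tolist()] for t in np.linspace(t0,t1,n+1)[1:]])
E
```

```text
0 [[0, 0.004, -0.023], [0, 0.008, -0.046], [0, 0.013, -0.068], [0, 0.02, -0.091], [0, 0.027, -0.113], [0, 0.035, -0.135], [0, 0.044, -0.156], [0, 0.054, -0.177], [0, 0.065, -0.198], [0, 0.077, -0.218], [0, 0.09, -0.237], [0, 0.103, -0.256]]
0.5 [[0, 0.017, -0.022], [0, 0.035, -0.043], [0, 0.054, -0.064], [0, 0.074, -0.083], [0, 0.096, -0.101], [0, 0.118, -0.118], [0, 0.14, -0.134], [0, 0.164, -0.149], [0, 0.188, -0.163], [0, 0.213, -0.176], [0, 0.239, -0.187], [0, 0.265, -0.197]]
1.1 [[0, 0.018, -0.006], [0, 0.035, -0.011], [0, 0.053, -0.016], [0, 0.072, -0.02], [0, 0.09, -0.024], [0, 0.108, -0.026], [0, 0.127, -0.029], [0, 0.145, -0.03], [0, 0.164, -0.031], [0, 0.182, -0.032], [0, 0.201, -0.032], [0, 0.22, -0.031]]
1.5 [[0, 0.014, 0.001], [0, 0.028, 0.002], [0, 0.042, 0.004], [0, 0.055, 0.006], [0, 0.069, 0.009], [0, 0.083, 0.011], [0, 0.096, 0.014], [0, 0.11, 0.018], [0, 0.123, 0.022], [0, 0.137, 0.026], [0, 0.15, 0.03], [0, 0.163, 0.035]]
1.8 [[0, 0.008, 0.003], [0, 0.016, 0.006], [0, 0.023, 0.009], [0, 0.031, 0.013]]
```

Call:
servo_tool --series '[[[0,0.004,-0.023,0,0,0,0],[0,0.008,-0.046,0,0,0,0],[0,0.013,-0.068,0,0,0,0],[0,0.02,-0.091,0,0,0,0],[0,0.027,-0.113,0,0,0,0],[0,0.035,-0.135,0,0,0,0],[0,0.044,-0.156,0,0,0,0],[0,0.054,-0.177,0,0,0,0],[0,0.065,-0.198,0,0,0,0],[0,0.077,-0.218,0,0,0,0],[0,0.09,-0.237,0,0,0,0],[0,0.103,-0.256,0,0,0,0]]]' --grip_force 12

```text
time_s: 3.65
tool_pos: [0.4996, 0.0808, 0.1403]
tool_rot: [179.7, -0.1, 78.3]
force: [9.9, 0.4, -9.2]
grip_width: 0.0099
grasp_force: 12.0
```

Call:
servo_tool --series '[[[0,0.008,0.006,0,0,0,0],[0,0.025,-0.016,0,0,0,0],[0,0.043,-0.037,0,0,0,0],[0,0.062,-0.058,0,0,0,0],[0,0.082,-0.077,0,0,0,0],[0,0.104,-0.095,0,0,0,0],[0,0.126,-0.112,0,0,0,0],[0,0.148,-0.128,0,0,0,0]]]'

```text
time_s: 4.32
tool_pos: [0.5399, 0.0724, 0.1793]
tool_rot: [-179.9, -0.0, 78.4]
force: [-3.3, 1.1, 4.3]
grip_width: 0.0094
grasp_force: 12.0
```

Call:
servo_tool --series '[[[0,0.024,-0.015,0,0,0,0],[0,0.048,-0.029,0,0,0,0],[0,0.073,-0.042,0,0,0,0],[0,0.099,-0.053,0,0,0,0],[0,0.117,-0.062,0,0,0,0],[0,0.135,-0.068,0,0,0,0],[0,0.153,-0.073,0,0,0,0],[0,0.171,-0.077,0,0,0,0]]]'

```text
time_s: 4.98
tool_pos: [0.5916, 0.0617, 0.201]
tool_rot: [180.0, 0.0, 78.3]
force: [-0.3, 0.9, 1.2]
grip_width: 0.0092
grasp_force: 12.0
```

```bash
python3 - <<'E'
from h import *
from cell import eyes,get_obs
o=get_obs();print(o["tool_pos"],RB.inv().apply(o["tool_pos"]-B),o["force"],o["wrist_torque"],o["qpos"])
c=eyes.read_camera("scene")
cv2.imwrite("pics/c2.png",cv2.resize(c["frame"][60:260,120:330][:,:,::-1],None,fx=2.5,fy=2.5,interpolation=2))
E
```

```text
[0.59155487 0.061675   0.20100648] [ 0.02630741 -0.00098842  0.20100648] [-0.2842062   0.87011208  1.17395692] [ 0.14184462  0.33053321 -0.02115002] [-31.2680255   12.85735707  26.56498732  94.01880143  -5.92336354
  74.51688367 -15.36463999]
```

View pics/c2.png

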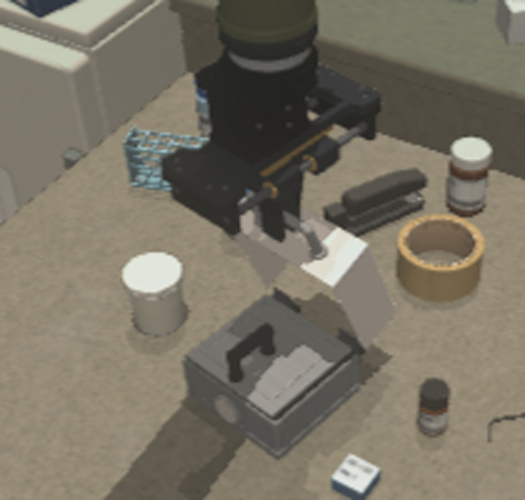

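The hood is up at about 1.2 rad with the bar held at crop (310,240), and the black handle is visible at crop (250,350). I'll carry on over the top and slow down.

Call:
servo_tool --series '[[[0,0.019,-0.004,0,0,0,0],[0,0.037,-0.006,0,0,0,0],[0,0.055,-0.009,0,0,0,0],[0,0.073,-0.01,0,0,0,0],[0,0.092,-0.011,0,0,0,0],[0,0.11,-0.012,0,0,0,0],[0,0.129,-0.012,0,0,0,0],[0,0.148,-0.011,0,0,0,0],[0,0.162,-0.01,0,0,0,0],[0,0.176,-0.009,0,0,0,0],[0,0.19,-0.007,0,0,0,0],[0,0.203,-0.005,0,0,0,0]]]'

```text
time_s: 6.03
tool_pos: [0.6513, 0.0493, 0.2027]
tool_rot: [180.0, -0.0, 78.3]
force: [0.9, 0.8, 4.8]
grip_width: 0.0094
grasp_force: 12.1
```

Call:
servo_tool --series '[[[0,0.012,0.002,0,0,0,0],[0,0.024,0.005,0,0,0,0],[0,0.036,0.008,0,0,0,0],[0,0.048,0.01,0,0,0,0],[0,0.059,0.013,0,0,0,0],[0,0.069,0.017,0,0,0,0],[0,0.079,0.02,0,0,0,0],[0,0.088,0.023,0,0,0,0],[0,0.095,0.026,0,0,0,0],[0,0.1,0.028,0,0,0,0],[0,0.104,0.029,0,0,0,0],[0,0.106,0.03,0,0,0,0]]]'

```text
time_s: 7.03
tool_pos: [0.683, 0.0428, 0.1942]
tool_rot: [179.9, -0.0, 78.3]
force: [2.0, 0.0, 5.6]
grip_width: 0.0093
grasp_force: 11.9
```

Call:
servo_tool --series '[[[0,0.004,0.001,0,0,0,0],[0,0.008,0.003,0,0,0,0],[0,0.012,0.004,0,0,0,0],[0,0.016,0.006,0,0,0,0],[0,0.018,0.007,0,0,0,0],[0,0.02,0.008,0,0,0,0],[0,0.022,0.009,0,0,0,0],[0,0.022,0.009,0,0,0,0]]]'

```text
time_s: 7.7
tool_pos: [0.6885, 0.0416, 0.1918]
tool_rot: [180.0, -0.0, 78.3]
force: [-0.2, 1.0, 8.1]
grip_width: 0.0092
grasp_force: 11.5
```

Call:
servo_tool --series '[[[0,0.004,0,0,0,0,0],[0,0.008,0,0,0,0,0],[0,0.011,0,0,0,0,0],[0,0.013,0,0,0,0,0],[0,0.013,0,0,0,0,0]]]'

```text
time_s: 8.12
tool_pos: [0.6885, 0.0416, 0.1916]
tool_rot: [-179.5, -0.0, 78.4]
force: [-11.6, 1.4, 12.8]
grip_width: 0.0093
grasp_force: 11.0
```

```bash
python3 - <<'E'
from h import *
from cell import eyes,get_obs
o=get_obs();print(o["tool_pos"],RB.inv().apply(o["tool_pos"]-B),o["force"])
c=eyes.read_camera("scene");P=cloud(c);q=RB.inv().apply(P.reshape(-1,3)-B);f=c["frame"].reshape(-1,3).astype(int)
m=(f.min(-1)>130)&(f.max(-1)-f.min(-1)<35)&(abs(q[:,1])<.075)&(q[:,0]>-.0)&(q[:,0]<.2)&(q[:,2]>.06)&(q[:,2]<.3)
# front wall top face: highest
s=q[m&(q[:,2]>.15)];print(len(s),s.min(0),s.max(0));
A=np.c_[s[:,0],np.ones(len(s))];print(np.linalg.lstsq(A,s[:,2],rcond=None)[0])
cv2.imwrite("pics/c3.png",cv2.resize(c["frame"][60:260,120:330][:,:,::-1],None,fx=2.5,fy=2.5,interpolation=2))
E
```

```text
[0.68847061 0.041637   0.19157272] [ 0.12527291 -0.00087045  0.19157272] [-11.56828367   1.37016065  12.83821914]
283 [ 0.08714455 -0.06944551  0.15554063] [0.14380947 0.06785515 0.22089669]
[-0.17328277  0.20003108]
```

View pics/c3.png

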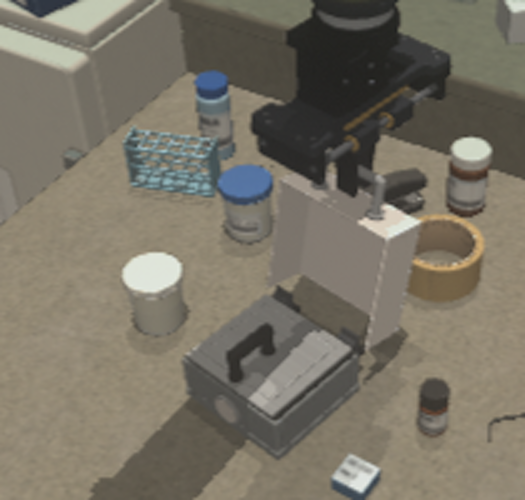

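The hood is against its stop (11 N push with no motion). I'll relax, open and rise.

Call:
servo_tool --series '[[[0,-0.006,-0.003,0,0,0,0],[0,-0.012,-0.006,0,0,0,0],[0,-0.012,-0.006,0,0,0,0.05],[0,-0.012,-0.006,0,0,0,0.12],[0,-0.012,-0.006,0,0,0,0.2],[0,-0.012,-0.006,0,0,0,0.3],[0,-0.012,-0.006,0,0,0,0.3],[0,-0.012,-0.03,0,0,0,0.3],[0,-0.012,-0.08,0,0,0,0.3],[0,-0.012,-0.15,0,0,0,0.3],[0,-0.012,-0.24,0,0,0,0.3],[0,-0.012,-0.24,0,0,0,0.3]]]'

```text
time_s: 9.17
tool_pos: [0.6909, 0.0413, 0.2694]
tool_rot: [179.5, -0.2, 78.3]
force: [0.8, -0.1, 1.2]
grip_width: 0.026
grasp_force: 0.0
```

```bash
python3 - <<'E'
from h import *
from cell import eyes,get_obs
o=get_obs();print(o["tool_pos"],o["tool_rot"],o["qpos"],o["force"])
c=eyes.read_camera("top");P=cloud(c);np.savez("top1.npz",**c)
q=RB.inv().apply(P.reshape(-1,3)-B);f=c["frame"].reshape(-1,3).astype(int)
m=(abs(q[:,1])<.03)&(abs(q[:,0]-.024)<.045)&(q[:,2]>.078)&(q[:,2]<.105)
s=q[m];print(len(s),s.min(0),s.max(0),np.median(s,0))
c=eyes.read_camera("scene");np.savez("scene1.npz",**c);P=cloud(c)
q=RB.inv().apply(P.reshape(-1,3)-B);f=c["frame"].reshape(-1,3).astype(int)
for z in(.078,.09):
  m=(abs(q[:,1])<.03)&(abs(q[:,0]+.024)<.045)&(q[:,2]>z)&(q[:,2]<.105)
  s=q[m];print(len(s),s.min(0),s.max(0),np.median(s,0))
m=(q[:,0]>.06)&(q[:,2]>.19)&(q[:,0]<.2)&(abs(q[:,1])<.08)&(q[:,2]<.24);print("hood/bar",q[m].max(0))
for x,y,z in((-.024,0,.2),(-.024,0,.075)):
  for yaw in(168.25,-11.75):print(yaw,box([x,y,z]),rows(box([x,y,z]),[180,0,yaw]))
E
```

```text
[0.69091692 0.041286   0.26942039] [ 1.79498196e+02 -1.55059886e-01  7.83177124e+01] [-25.00539856  23.6238035   27.62199694  73.59260041 -10.80794428
  84.78640582 -10.17939201] [ 0.77532923 -0.098115    1.24272904]Traceback (most recent call last):
  File "<stdin>", line 7, in <module>
    return umr_minimum(a, axis, None, out, keepdims, initial, where)
ValueError: zero-size array to reduction operation minimum which has no identity
```

```bash
python3 - <<'E'
from h import *
from cell import eyes
c=eyes.read_camera("scene");np.savez("scene1.npz",**c);P=cloud(c)
q=RB.inv().apply(P.reshape(-1,3)-B);f=c["frame"].reshape(-1,3).astype(int)
for z in(.078,.09):
  m=(abs(q[:,1])<.03)&(abs(q[:,0]+.024)<.045)&(q[:,2]>z)&(q[:,2]<.105)
  s=q[m];print(len(s),s.min(0),s.max(0),np.median(s,0))
m=(q[:,0]>.06)&(q[:,2]>.19)&(q[:,0]<.2)&(abs(q[:,1])<.08)&(q[:,2]<.24);print("hood/bar",q[m].max(0))
for x,y,z in((-.024,0,.2),):
  for yaw in(168.25,-11.75):print(yaw,box([x,y,z]),rows(box([x,y,z]),[180,0,yaw]))
E
```

```text
152 [-0.05335872 -0.00655685  0.07812437] [0.00266159 0.00701259 0.09998538] [-0.02723169 -0.0029385   0.09608477]
117 [-0.05335872 -0.00655685  0.09019069] [0.00266159 0.00701259 0.09998538] [-0.02582125 -0.00223653  0.09707684]
hood/bar [0.12869116 0.03985103 0.22169134]
168.25 [0.54250291 0.0728874  0.2       ] [ 3.700e-03 -5.011e-01  2.143e-01  1.000e-03  5.000e-04 -4.996e-01]
-11.75 [0.54250291 0.0728874  0.2       ] [ 3.700e-03 -5.011e-01  2.143e-01  5.000e-04 -1.000e-03  5.004e-01]
```

Call:
servo_tool --series '[[[0.004,-0.12,0,0,0,-0.035,0.5],[0.004,-0.24,0,0,0,-0.07,0.5],[0.004,-0.36,0,0,0,-0.11,0.5],[0.004,-0.48,0,0,0,-0.15,0.5],[0.004,-0.501,0.05,0,0,-0.19,0.5],[0.004,-0.501,0.1,0,0,-0.23,0.5],[0.004,-0.501,0.15,0,0,-0.27,0.5],[0.004,-0.501,0.2,0,0,-0.31,0.5],[0.004,-0.501,0.214,0,0,-0.35,0.5],[0.004,-0.501,0.214,0,0,-0.39,0.5],[0.004,-0.501,0.214,0,0,-0.43,0.5],[0.004,-0.501,0.214,0,0,-0.47,0.5]]]'

```text
time_s: 10.27
tool_pos: [0.5406, 0.0731, 0.1972]
tool_rot: [-179.9, -0.1, 162.9]
force: [-0.7, -0.4, 0.6]
grip_width: 0.0435
grasp_force: 0.0
```

```bash
python3 - <<'E'
from h import *
from cell import get_obs
print(get_obs()["qpos"]);print(rows(box([-.025,0,.12]),[180,0,168.25]),rows(box([-.025,0,.074]),[180,0,168.25]))
E
```

```text
[-28.54346873   6.51633148  19.51584082 100.73031638  -2.25319397
  73.28492777  64.41569843]
[-0.0036  0.0014  0.2572 -0.0004 -0.0007 -0.0297] [-4.000e-03  1.600e-03  4.105e-01 -4.000e-04 -7.000e-04 -2.970e-02]
```

Call:
servo_tool --series '[[[-0.004,0.0015,0.08,0,0,-0.03,0.5],[-0.004,0.0015,0.17,0,0,-0.03,0.5],[-0.004,0.0015,0.24,0,0,-0.03,0.5],[-0.004,0.0015,0.3,0,0,-0.03,0.5],[-0.004,0.0015,0.35,0,0,-0.03,0.5],[-0.004,0.0015,0.39,0,0,-0.03,0.5],[-0.004,0.0015,0.41,0,0,-0.03,0.5],[-0.004,0.0015,0.41,0,0,-0.03,0.5]]]'

```text
time_s: 10.93
tool_pos: [0.5415, 0.073, 0.0738]
tool_rot: [-179.9, -0.2, 167.9]
force: [-0.2, -0.3, 0.9]
grip_width: 0.0436
grasp_force: 0.0
```

```bash
python3 - <<'E'
from h import *
from cell import eyes,get_obs
o=get_obs();print(RB.inv().apply(o["tool_pos"]-B),o["tool_rot"],o["force"])
c=eyes.read_camera("scene");np.savez("scene2.npz",**c)
cv2.imwrite("pics/c4.png",cv2.resize(c["frame"][80:240,140:320][:,:,::-1],None,fx=3,fy=3,interpolation=2))
E
```

```text
[-2.50447273e-02 -8.02479474e-05  7.38218157e-02] [-1.79909449e+02 -1.69900045e-01  1.67948613e+02] [-0.17764728 -0.31083868  0.90558211]
```

View pics/c4.png

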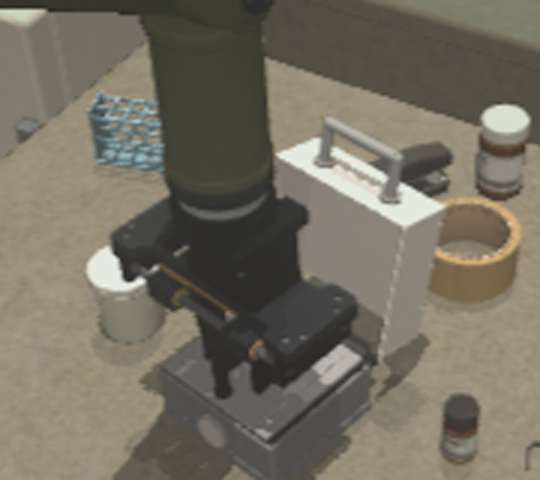

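The fingers straddle the handle (crop (235,370)), and the hood leans open by itself. I'll close firmly.

Call:
servo_tool --series '[[[0,0,0,0,0,0,0.2],[0,0,0,0,0,0,0],[0,0,0,0,0,0,0],[0,0,0,0,0,0,0],[0,0,0,0,0,0,0],[0,0,0,0,0,0,0],[0,0,0,0,0,0,0]]]' --grip_force 55

```text
time_s: 11.57
tool_pos: [0.5432, 0.0739, 0.0759]
tool_rot: [179.9, 0.0, 168.0]
force: [0.4, 1.5, 1.8]
grip_width: 0.0116
grasp_force: 55.0
```

Call:
servo_tool --series '[[[0,0,-0.002,0,0,0,0],[0,0,-0.004,0,0,0,0],[0,0,-0.006,0,0,0,0],[0,0,-0.007,0,0,0,0],[0,0,-0.007,0,0,0,0]]]'

```text
time_s: 11.98
tool_pos: [0.5433, 0.0738, 0.0764]
tool_rot: [180.0, 0.1, 168.0]
force: [6.9, 2.9, -11.4]
grip_width: 0.0114
grasp_force: 55.0
```

Call:
servo_tool --series '[[[-0.003,0,-0.001,0,0,0,0],[-0.003,0,-0.002,0,0,0,0],[-0.003,0,-0.003,0,0,0,0],[-0.003,0,-0.003,0,0,0,0]]]'

```text
time_s: 12.32
tool_pos: [0.5433, 0.0738, 0.0766]
tool_rot: [-180.0, -0.0, 168.0]
force: [6.2, 3.6, -14.4]
grip_width: 0.0113
grasp_force: 55.0
```

Call:
servo_tool --series '[[[-0.001,0,-0.001,0,0,0,0],[-0.002,0,-0.002,0,0,0,0],[-0.003,0,-0.003,0,0,0,0],[-0.003,0,-0.003,0,0,0,0]]]'

```text
time_s: 12.65
tool_pos: [0.5434, 0.0738, 0.0767]
tool_rot: [-180.0, -0.1, 168.0]
force: [5.5, 3.9, -16.3]
grip_width: 0.0112
grasp_force: 55.0
```

Call:
servo_tool --series '[[[-0.001,0,-0.001,0,0,0,0],[-0.002,0,-0.002,0,0,0,0],[-0.003,0,-0.003,0,0,0,0],[-0.003,0,-0.004,0,0,0,0],[-0.003,0,-0.004,0,0,0,0]]]'

```text
time_s: 13.07
tool_pos: [0.5434, 0.0737, 0.0769]
tool_rot: [-179.9, -0.2, 168.0]
force: [6.4, 4.7, -20.2]
grip_width: 0.0112
grasp_force: 55.0
```

Call:
servo_tool --series '[[[0,0,-0.001,0,0,0,0],[0,0,-0.002,0,0,0,0],[0,0,-0.003,0,0,0,0],[0,0,-0.003,0,0,0,0]]]'

```text
time_s: 13.4
tool_pos: [0.5435, 0.0737, 0.0771]
tool_rot: [-179.9, -0.2, 168.0]
force: [7.9, 4.9, -25.4]
grip_width: 0.0113
grasp_force: 55.0
```

Call:
servo_tool --series '[[[0,0,0,0,0.002,0,0],[0,0,0,0,0.004,0,0],[0,0,-0.001,0,0.006,0,0],[0,0,-0.001,0,0.006,0,0]]]'

```text
time_s: 13.73
tool_pos: [0.5436, 0.0736, 0.078]
tool_rot: [-179.9, -1.3, 168.0]
force: [5.4, 3.7, -18.4]
grip_width: 0.0112
grasp_force: 55.0
```

```bash
python3 - <<'E'
from h import *
from cell import get_obs
o=get_obs();print(o["force"],o["wrist_torque"],o["tool_pos"],o["tool_rot"])
E
```

```text
[  5.35277846   3.72727424 -18.39807352] [ 0.8906165  -1.24473941 -0.0038551 ] [0.54359883 0.07363844 0.07797863] [-179.92898602   -1.32135859  167.99786674]
```

Call:
servo_tool --series '[[[-0.001,0,-0.001,0,0.002,0,0],[-0.001,0,-0.002,0,0.004,0,0],[-0.002,0,-0.003,0,0.005,0,0],[-0.002,0,-0.003,0,0.005,0,0]]]'

```text
time_s: 14.07
tool_pos: [0.5448, 0.0734, 0.0809]
tool_rot: [-180.0, -2.2, 168.0]
force: [2.7, 3.7, -11.3]
grip_width: 0.0114
grasp_force: 55.0
```

Call:
servo_tool --series '[[[-0.0005,0,-0.002,0,0.004,0,0],[-0.001,0,-0.004,0,0.008,0,0],[-0.002,0,-0.006,0,0.012,0,0],[-0.002,0,-0.008,0,0.016,0,0],[-0.003,0,-0.01,0,0.02,0,0],[-0.003,0,-0.012,0,0.024,0,0],[-0.003,0,-0.012,0,0.024,0,0],[-0.003,0,-0.012,0,0.024,0,0]]]'

```text
time_s: 14.73
tool_pos: [0.5467, 0.0731, 0.0867]
tool_rot: [180.0, -6.4, 168.0]
force: [-2.0, 5.2, -7.1]
grip_width: 0.0114
grasp_force: 55.0
```

```bash
python3 - <<'E'
from h import *
from cell import get_obs,eyes
o=get_obs();print(o["force"],o["wrist_torque"],RB.inv().apply(o["tool_pos"]-B),o["tool_rot"])
c=eyes.read_camera("scene");np.savez("scene3.npz",**c)
b=np.load("scene2.npz");P=cloud(c)
q=RB.inv().apply(P.reshape(-1,3)-B);q0=RB.inv().apply(cloud(b).reshape(-1,3)-B)
for n,Q in(("now",q),("before",q0)):
  m=(abs(Q[:,1])<.06)&(abs(Q[:,1])>.03)&(Q[:,0]<.03)&(Q[:,0]>-.055)&(Q[:,2]>.055)&(Q[:,2]<.09)
  s=Q[m];k=np.polyfit(s[:,0],s[:,2],1)
  for _ in range(5):
    e=abs(s[:,2]-np.polyval(k,s[:,0]));s=s[e<max(2*np.median(e),.001)];k=np.polyfit(s[:,0],s[:,2],1)
  print(n,len(s),"slope",k,"z at -.055",np.polyval(k,-.055))
cv2.imwrite("pics/c5.png",cv2.resize(c["frame"][120:240,160:320][:,:,::-1],None,fx=4,fy=4,interpolation=2))
E
```

```text
[-1.97446755  5.19626144 -7.111131  ] [ 1.14809913  0.13778114 -0.04443593] [-0.01989495  0.00102847  0.08667046] [179.9610186   -6.41433249 167.96994074]
now 299 slope [-0.13674105  0.07217018] z at -.055 0.07969093925838268
before 214 slope [0.00178395 0.06448731] z at -.055 0.06438919383970311
```

View pics/c5.png

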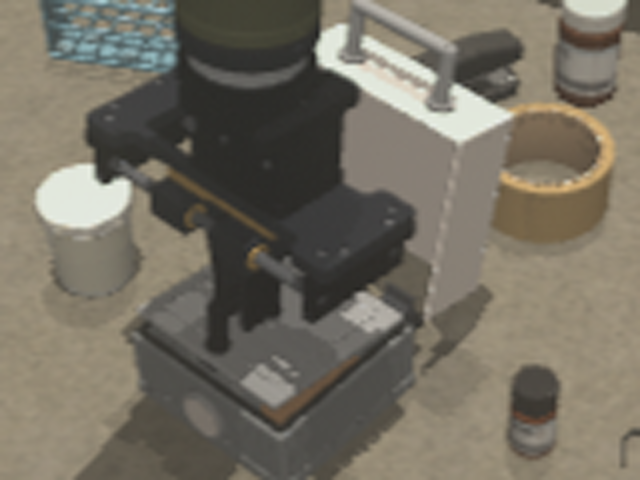

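The lid is free and ajar (gap line at crop (290,400)), the hood is still open and the cup, box and bottle look untouched. The depth slope gives a gap of about 15.3 mm. I'll settle briefly and check it is still.

Call:
servo_tool --series '[[[0,0,0,0,0,0,0],[0,0,0,0,0,0,0],[0,0,0,0,0,0,0],[0,0,0,0,0,0,0],[0,0,0,0,0,0,0],[0,0,0,0,0,0,0]]]'

```text
time_s: 15.28
tool_pos: [0.5467, 0.073, 0.0867]
tool_rot: [180.0, -6.4, 168.0]
force: [-0.4, 5.2, -8.4]
grip_width: 0.0113
grasp_force: 55.0
```

```bash
python3 -c "
from cell import env
print(env.sign_off())"
```

```text
the job is handed in; nothing more can be done
None
```

The job is handed in: the hood leans open on its stop, and the arm is holding the lid still by its handle with a gap of about 15 mm (depth camera: 15.3 mm). It took about 15 s, and the cup, small box and bottle look untouched in the last picture.

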